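Find the case with the brass keyboard weight

ROBOT

A 6-joint arm with a two-finger parallel gripper is mounted at the origin on the work surface. World frame = base frame: x ahead of the robot, y to its left, z up, the work surface at z = 0. Lengths are in m, angles in rad, forces in N, time in s.
With the tool pointing down it reaches from about 0.35 to 0.875 m from the base axis. Payload 4.2 kg.
Tool frame: the origin (TCP) lies midway between the tips of the shut fingers; the grasp point (between the pads) lies 19 mm behind it (r.hold_point_z is the distance from the TCP to the grasp point, in m); x points along the fingers, y is the direction in which the jaws open and shut, and the axes are right-handed (so a half turn about x gives the same grasp; the last joint's range is limited). The gripper opens to 87 mm and grips with 3 to 60 N. Pads are 19 mm wide; open, the fingers measure 117 mm over their backs; the gripper's body (75 mm by 190 mm) begins 51 mm behind the grasp point.
Start: joints at [-0.905, 0.385, 0.008, 0, -1.194, -0.259], TCP at [0.247, -0.574, 0.223] pointing down, gripper open.
Joint ranges: [-3.14, 3.14], [-1.21, 2.06], [-1.07, 1.41], [-3.16, 2.05], [-2.99, -0.16], [-3.1, 3.1]. Speed limits (rad/s): [2.79, 2.79, 3.14, 3.14, 3.14, 3.14].

INTERFACE

Orientations are given as a unit quaternion [w, x, y, z].
In Python, from cell import r, grab_frame, workorder gives the robot as it stands. The module is installed in compiled form; this text tells all that it offers.
- The arm moves only by the tool jog_arm, never from a script. Its argument "series" is a list of rows, each an object with "hand": the closure, from -1 (fully open) to 1 (shut); "translation": the shift along the tool's x, y, z in m, a list of three; "turn": the turn about the tool's x in degrees. A call has 1 to 8 rows; each row shifts and turns the commanded pose from where the row before left it, along the tool's axes as they then stand; what a row does not reach is not made up. A row lasts 1/12 s, in which the tool goes at most 41.7 mm and 7.16 degrees, less where a joint would pass 70% of its speed; a pose out of reach is approached as far as the arm can. A call with a gripper value outside its range is refused whole. The fingers move at their own pace and stop on an object; the grip force is fixed at half the most. Time passes only in rows, so rows that do not move let the fingers close. It gives the time, the measured TCP pose, the force and the opening at its end, in the units of the state.
- r.get_obs(): the state, without advancing time (a new reading comes with each control period).
- grab_frame(name): name is "scene" or "top" or "wrist"; returns a dict with "image" (480x640x3 uint8, blue, green, red), "range_z" (480x640 float32, m along the optical axis (not along the pixel's ray), 0 where there is no reading), "mtx" (3x3 intrinsics, pixels), "R" (3x3) and "t" (3): a world point X has camera coordinates R X + t; the wrist camera has in their place "mount" (4x4, takes a point from camera to tool coordinates, whose origin is the TCP and whose axes are the tool frame's). Camera axes: x right, y down, z forward; pixel columns grow to the right and rows downward; lengths in m; the calibration is good to about 2 mm. A picture is of the moment at which its call begins: read the wrist's pose just before it.
- workorder.hand_in(): hands the job in, once; it reports no verdict.
The state is a dict: "time": time; "joint_positions": joint angles; "qvel": joint speeds; "tau": joint torques, N m; "position": TCP position; "orientation": TCP orientation; "force": force on the tool from outside, world axes, zero at the start; "torque": the same for the moment, N m; "finger_gap": finger opening in m.
Only numpy, scipy, OpenCV 4.12 (cv2) and the standard library are available. Lean on these libraries where they do the work, as an engineer would, in place of code of your own. Each camera call takes 0.05 s, during which the arm holds its last target.

TASK

One of the three identical closed parts cases on the keyboard assembly bench holds a brass keyboard weight; the other two hold only foam. Lift the cases one at a time to find the heavy one, putting each light one back upright where it stood, then set the heavy case gently down into the aluminium nest, flat and upright between its four corner brackets.

Things in the scene. Friction and masses are not known exactly. Their poses are not given: they have to be found in the camera images.
- case_a: One of three identical closed grey plastic cases with a black lid panel, 84 mm long (x), 56 wide (y), 44 high, flat vertical sides. Stands upright on the bench. Origin: centre of its underside; z up. Weighs about 0.1 kg with only foam inside, about 0.5 kg with the brass weight; which of the three holds it changes from run to run and cannot be seen.
- case_b: One of three identical closed grey plastic cases with a black lid panel, 84 mm long (x), 56 wide (y), 44 high, flat vertical sides. Stands upright on the bench. Origin: centre of its underside; z up. Weighs about 0.1 kg with only foam inside, about 0.5 kg with the brass weight; which of the three holds it changes from run to run and cannot be seen.
- case_c: One of three identical closed grey plastic cases with a black lid panel, 84 mm long (x), 56 wide (y), 44 high, flat vertical sides. Stands upright on the bench. Origin: centre of its underside; z up. Weighs about 0.1 kg with only foam inside, about 0.5 kg with the brass weight; which of the three holds it changes from run to run and cannot be seen.
- nest: Fixed aluminium plate, 116 (x) by 88 (y) mm, 6 mm thick, with four dark steel L-shaped corner brackets 14 mm tall above it. Room between them: 98 mm along x, 70 mm along y, so a case lies with its length along x, either way round, 7 mm to spare each side. The middle 74 mm of the long sides is open. Origin: centre of the plate's underside, on the bench; the case rests 6 mm above it.
Not all that is in view belongs to the job. What is shaped like the case_c but orange or purple is not meant. What is shaped like the case_b but purple is not meant.

How it is judged:
On the way:
1. a case has been lifted clear of the bench (20 mm or more) (height (world z) of any of case_a, case_b, case_c above 0.02 m), for 0.1 s.
At the end, for the whole second after the job is handed in: The heavy case (pressing with over 3 N) rests flat in the nest: centre within 15 mm of the nest's, length within 0.2 rad of its x, underside 2 to 10 mm above its origin, upright within 0.1 rad; the light cases stand upright within 0.1 rad, within 40 mm of their starts; all at rest (((horizontal distance between case_a and nest below 0.015 m and angle between the x axis of case_a and the x axis of nest, either way round below 0.2 rad and z of case_a in the frame of nest between 0.002 and 0.01 m and angle between each of case_a, case_b, case_c's own z axis and vertical below 0.1 rad and contact force between case_a and nest above 3 N and linear speed of each of case_a, case_b, case_c below 0.02 m/s and distance of each of case_b, case_c from where it was at the start of the episode below 0.04 m) or (horizontal distance between case_b and nest below 0.015 m and angle between the x axis of case_b and the x axis of nest, either way round below 0.2 rad and z of case_b in the frame of nest between 0.002 and 0.01 m and angle between each of case_b, case_a, case_c's own z axis and vertical below 0.1 rad and contact force between case_b and nest above 3 N and linear speed of each of case_b, case_a, case_c below 0.02 m/s and distance of each of case_a, case_c from where it was at the start of the episode below 0.04 m) or (horizontal distance between case_c and nest below 0.015 m and angle between the x axis of case_c and the x axis of nest, either way round below 0.2 rad and z of case_c in the frame of nest between 0.002 and 0.01 m and angle between each of case_c, case_a, case_b's own z axis and vertical below 0.1 rad and contact force between case_c and nest above 3 N and linear speed of each of case_c, case_a, case_b below 0.02 m/s and distance of each of case_a, case_b from where it was at the start of the episode below 0.04 m))); the robot touches nothing.
It fails at once if a case is let go in the air, 25 mm or more above the bench ((height (world z) of case_a above 0.025 m and contact force between case_a and the fingers below 0.2 N) or (height (world z) of case_b above 0.025 m and contact force between case_b and the fingers below 0.2 N) or (height (world z) of case_c above 0.025 m and contact force between case_c and the fingers below 0.2 N)).
It also fails if it takes over 67 s, if anything falls off the work surface, if the arm or the gripper's body presses on something with over 40 N, if the wrist force passes 120 N, or if a joint passes its speed limit or range.

## Working session

There is one attempt and no reset: what is moved stays moved. The work goes in short steps, Python scripts to look and compute and a tool call to move; the robot and the scene stay as the last step left them, time stands still between calls to the robot, and variables do not carry over. Pictures are saved under pics/ and viewed, and the job is handed in when it is done.

Besides the shell and the picture viewer there is one more tool, called after "Call:" in YAML: its name, and indented under it one key for each argument. jog_arm: Moves the arm, as the interface text tells. Its arguments: {"type":"object","properties":{"series":{"type":"array","items":{"type":"object","properties":{"hand":{"type":"number"},"translation":{"type":"array","items":{"type":"number"}},"turn":{"type":"number"}}}}},"required":["series"]}

```bash
mkdir -p pics; cat > h.py <<'E'
import numpy as np, cv2
from cell import r, grab_frame, workorder
def save(n,im): cv2.imwrite('pics/'+n+'.png',im)
def world(f,u,v,z=None):
    K,R,t=f['mtx'],np.array(f['R']),np.array(f['t'])
    d=R.T@np.linalg.solve(K,np.array([u,v,1.]))
    c=-R.T@t
    return c+d*((z-c[2])/d[2])
def cloud(f):
    K,R,t=np.array(f['mtx']),np.array(f['R']),np.array(f['t'])
    D=f['range_z'];v,u=np.mgrid[:480,:640]
    p=np.stack([(u-K[0,2])/K[0,0]*D,(v-K[1,2])/K[1,1]*D,D],-1)
    return (p-t)@R
E
python3 - <<'E'
from h import *
o=r.get_obs();print(o['position'],o['orientation'],o['force'],o['finger_gap'],o['time'])
for n in('top','scene'):
    f=grab_frame(n);save(n+'0',f['image']);np.savez('/tmp/'+n+'.npz',**{k:f[k] for k in f})
    R=np.array(f['R']);print(n,-R.T@np.array(f['t']),R)
E
```

```text
[ 0.24707575 -0.5734145   0.22144757] [ 0.69235457 -0.14202096  0.6927287   0.14353445] [0.35799896 0.14904408 0.47277191] 0.08734173894516974 0.0
top [0.39727356 0.07713067 1.09056944] [[ 2.18104790e-02 -9.99762096e-01  2.31401341e-04]
 [-9.98595963e-01 -2.17962138e-02 -4.82807220e-02]
 [ 4.82742795e-02  8.21949225e-04 -9.98833779e-01]]
scene [ 1.01688828 -0.71540215  0.98999119] [[ 0.80152653  0.59774061  0.0161671 ]
 [ 0.43683044 -0.56686658 -0.69845648]
 [-0.40833121  0.56689368 -0.7154699 ]]
```

View pics/top0.png

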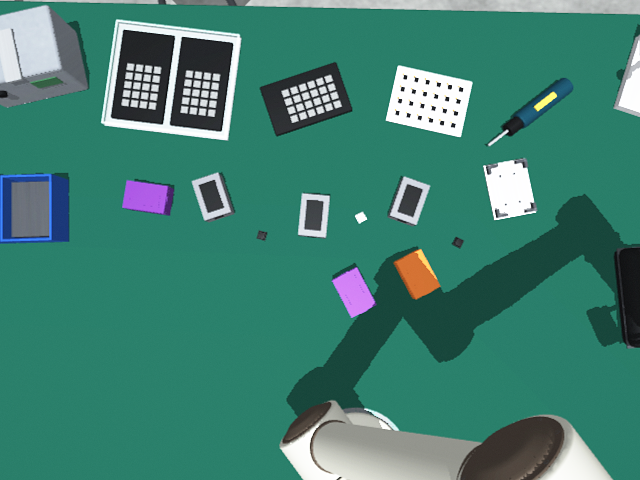

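View pics/scene0.png

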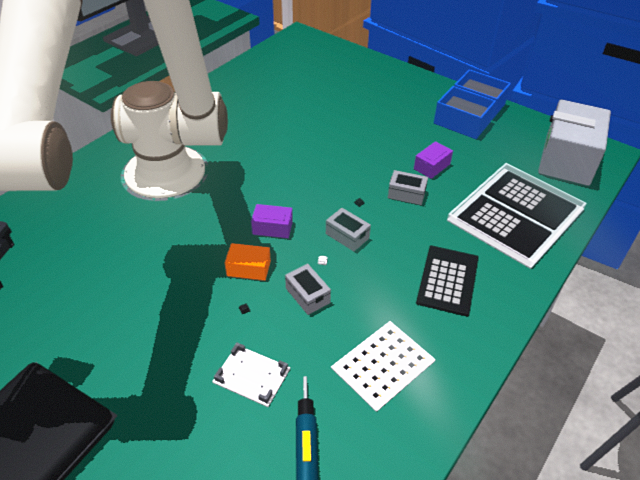

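The top view shows three grey cases with black lids at (212,196), (314,215) and (409,200), and the white nest at (510,189). The purple blocks at (148,197) and (353,292) and the orange one at (417,274) are decoys, excluded by colour.

```bash
python3 - <<'E'
from h import *
f=dict(np.load('/tmp/top.npz'));im=f['image'];P=cloud(f)
hsv=cv2.cvtColor(im,cv2.COLOR_BGR2HSV)
def rect(mask,near,z,name):
    n,l,s,c=cv2.connectedComponentsWithStats(mask.astype(np.uint8))
    u,v=near
    d=[(np.hypot(*(c[i]-near)),i) for i in range(1,n) if s[i,4]>150];i=min(d)[1]
    cs,_=cv2.findContours((l==i).astype(np.uint8),cv2.RETR_EXTERNAL,cv2.CHAIN_APPROX_NONE)
    pts=max(cs,key=len)[:,0]
    W=np.array([world(f,a,b,z)[:2] for a,b in pts],np.float32)
    (c0,wh,a)=cv2.minAreaRect(W)
    bx=cv2.boxPoints((c0,wh,a));e=bx[1]-bx[0],bx[2]-bx[1];L=max(e,key=np.linalg.norm)
    print(name,np.round(c0,4),'size mm',np.round(np.array(wh)*1000,1),'long ax deg',np.round(np.degrees(np.arctan2(L[1],L[0]))%180,1),'z',np.round(np.median(P[l==i][:,2]),4))
top=(np.abs(P[...,2]-.044)<.008)&(hsv[...,1]<90)
for n,p in zip('ABC',[(212,196),(314,215),(409,200)]): rect(top,p,.044,n)
pl=(hsv[...,1]<90)&(P[...,2]<.03)&(P[...,2]>-.01)
rect(pl,(510,189),.006,'nest')
br=(np.abs(P[...,2]-.02)<.006)&(hsv[...,2]<110)
v,u=np.nonzero(br[150:225,478:542]);print(len(u))
W=np.array([world(f,a+478,b+150,.02)[:2] for a,b in zip(u,v)],np.float32);print(cv2.minAreaRect(W))
save('crop0',cv2.resize(im[150:240,170:550],None,fx=2.1,fy=2.1,interpolation=cv2.INTER_CUBIC))
E
```

```text
A [0.5327 0.3028] size mm [87.1 57. ] long ax deg 19.9 z 0.0441
B [0.5   0.097] size mm [56.  85.9] long ax deg 175.7 z 0.0442
C [ 0.5335 -0.0947] size mm [57.2 86.8] long ax deg 161.3 z 0.0442
nest [ 0.5684 -0.3104] size mm [118.1  92.9] long ax deg 11.7 z 0.0065
68
((0.5675028562545776, -0.3063935935497284), (0.10576584190130234, 0.08041810244321823), 11.636087417602539)
```

View pics/crop0.png

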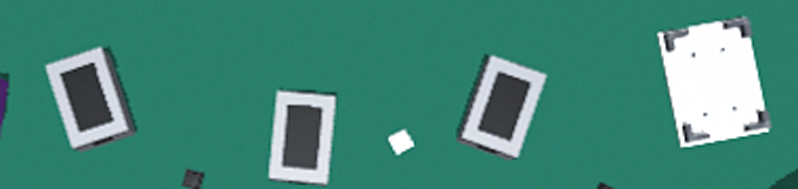

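```bash
cat >> h.py <<'E'
from scipy.spatial.transform import Rotation as Ro
def plan(target,long_deg=None):
    """rows' total: tool-frame translation after turn, turn in deg"""
    o=r.get_obs();q=o['orientation'];R=Ro.from_quat([q[1],q[2],q[3],q[0]])
    p=np.array(o['position']);d=np.array(target)-p
    M=R.as_matrix()
    print('t',o['time'],'pos',np.round(p,4),'F',np.round(o['force'],2),'gap',round(o['finger_gap'],4),'tilt',np.round(M[:,0],3))
    ya=np.degrees(np.arctan2(M[1,1],M[0,1]));turn=0
    if long_deg is not None:
        want=long_deg+90
        dy=(want-ya+90)%180-90
        turn=-dy  # tool x points down
        print('yaw of jaw',round(ya,1),'turn',round(turn,1),'alt',round(turn-180*np.sign(turn),1),'j6',np.round(o['joint_positions'],2))
    print('delta tool now',np.round(M.T@d*1000,1),' after turn',np.round((R*Ro.from_euler('x',turn,degrees=True)).as_matrix().T@d*1000,1),'world',np.round(d*1000,1))
E
python3 - <<'E'
from h import *
plan([.5335,-.0947,.12],161.3)
E
```

```text
t 0.1 pos [ 0.2471 -0.5735  0.2216] F [-0.29 -0.33 -0.02] gap 0.0869 tilt [-0.001  0.002 -1.   ]
yaw of jaw 113.3 turn 42.0 alt -138.0 j6 [-0.91  0.39  0.01 -0.   -1.19 -0.26]
delta tool now [102.2 326.2 452.4]  after turn [102.2 545.2 117.9] world [ 286.4  478.8 -101.6]
```

Call:
jog_arm:
  series:
    - {"hand": -1, "translation": [0, 0, 0], "turn": 7}
    - {"hand": -1, "translation": [0, 0, 0], "turn": 7}
    - {"hand": -1, "translation": [0, 0, 0], "turn": 7}
    - {"hand": -1, "translation": [0, 0, 0], "turn": 7}
    - {"hand": -1, "translation": [0, 0, 0], "turn": 7}
    - {"hand": -1, "translation": [0, 0, 0], "turn": 7}

```text
time: 0.6
position: [0.2472, -0.5736, 0.2219]
orientation: [0.697, 0.117, 0.698, -0.117]
force: [0.4, -0.4, 0.4]
finger_gap: 0.0871
```

Call:
jog_arm:
  series:
    - {"hand": -1, "translation": [0, 0.039, 0.0085], "turn": 0}
    - {"hand": -1, "translation": [0, 0.039, 0.0085], "turn": 0}
    - {"hand": -1, "translation": [0, 0.039, 0.0085], "turn": 0}
    - {"hand": -1, "translation": [0, 0.039, 0.0085], "turn": 0}
    - {"hand": -1, "translation": [0, 0.039, 0.0085], "turn": 0}
    - {"hand": -1, "translation": [0, 0.039, 0.0085], "turn": 0}
    - {"hand": -1, "translation": [0, 0.039, 0.0085], "turn": 0}
    - {"hand": -1, "translation": [0, 0.039, 0.0085], "turn": 0}

```text
time: 1.27
position: [0.412, -0.2983, 0.2223]
orientation: [0.698, 0.115, 0.698, -0.115]
force: [0.9, -0.6, 0.6]
finger_gap: 0.0872
```

```bash
python3 - <<'E'
from h import *
plan([.5335,-.0947,.12],161.3)
E
```

```text
t 1.2667 pos [ 0.412  -0.2983  0.2223] F [ 0.87 -0.58  0.64] gap 0.0872 tilt [-0.  0. -1.]
yaw of jaw 71.3 turn -0.0 alt 180.0 j6 [-0.31  0.19 -0.27 -0.   -1.11 -1.59]
delta tool now [102.3 231.8  49.8]  after turn [102.3 231.8  49.8] world [ 121.5  203.6 -102.3]
```

Call:
jog_arm:
  series:
    - {"hand": -1, "translation": [0, 0.033, 0.007], "turn": 0}
    - {"hand": -1, "translation": [0, 0.033, 0.007], "turn": 0}
    - {"hand": -1, "translation": [0, 0.033, 0.007], "turn": 0}
    - {"hand": -1, "translation": [0, 0.033, 0.007], "turn": 0}
    - {"hand": -1, "translation": [0, 0.033, 0.007], "turn": 0}
    - {"hand": -1, "translation": [0, 0.033, 0.007], "turn": 0}
    - {"hand": -1, "translation": [0, 0.033, 0.007], "turn": 0}
    - {"hand": -1, "translation": [0, 0, 0], "turn": 0}

```text
time: 1.93
position: [0.5346, -0.0932, 0.2219]
orientation: [0.698, 0.113, 0.698, -0.113]
force: [-0.1, -0.9, -0.8]
finger_gap: 0.0873
```

```bash
python3 - <<'E'
from h import *
plan([.5335,-.0947,.12],161.3)
f=grab_frame('wrist');save('w1',f['image'])
E
```

```text
t 1.9333 pos [ 0.5346 -0.0932  0.2219] F [-0.08 -0.95 -0.81] gap 0.0873 tilt [ 0.001  0.    -1.   ]
yaw of jaw 71.6 turn 0.3 alt -179.7 j6 [ 0.13  0.25 -0.2  -0.   -1.13 -2.02]
delta tool now [101.9  -1.9  -0.6]  after turn [101.9  -1.9  -0.6] world [  -1.1   -1.5 -101.9]
```

View pics/w1.png

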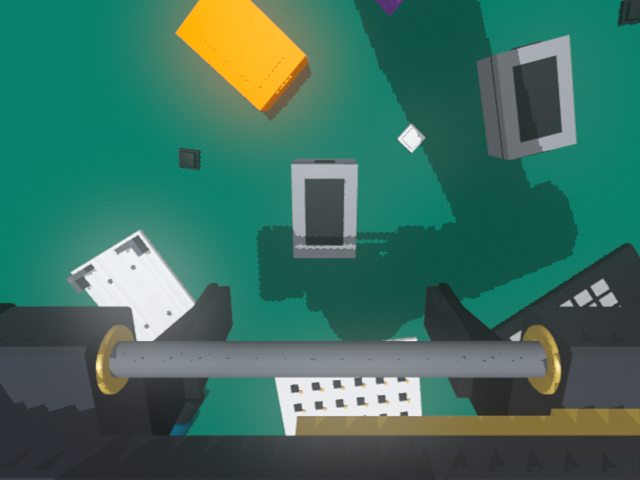

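The wrist view shows the grey case at (324,208), centred between the fingers. I'll check its centre with the wrist camera's depth before descending.

```bash
cat >> h.py <<'E'
def wrist_cloud():
    o=r.get_obs();q=o['orientation'];M=Ro.from_quat([q[1],q[2],q[3],q[0]]).as_matrix();p=np.array(o['position'])
    f=grab_frame('wrist');T=np.array(f['mount'])
    g=dict(f);Rc=M@T[:3,:3];tc=M@T[:3,3]+p
    g['R']=Rc.T;g['t']=-Rc.T@tc
    return g,cloud(g)
def toprect(P,f,z,near,tol=.006,smax=110):
    hsv=cv2.cvtColor(f['image'],cv2.COLOR_BGR2HSV)
    m=(np.abs(P[...,2]-z)<tol)&(hsv[...,1]<smax)&(f['range_z']>0)&(np.hypot(P[...,0]-near[0],P[...,1]-near[1])<.075)
    (c,wh,a)=cv2.minAreaRect(P[m][:,:2].astype(np.float32))
    L=a if wh[0]>wh[1] else a+90
    print('rect',np.round(c,4),np.round(np.array(wh)*1000,1),'long',round(L%180,1),'z',np.round(np.median(P[m][:,2]),4),m.sum())
E
python3 - <<'E'
from h import *
g,P=wrist_cloud();toprect(P,g,.044,(.5335,-.0947))
toprect(P,g,.044,(.5,.097))
E
```

```text
rect [ 0.5335 -0.0969] [56.  87.4] long 161.3 z 0.0447 6082
rect [0.4999 0.0957] [57.8 87.1] long 175.9 z 0.0447 8060
```

Call:
jog_arm:
  series:
    - {"hand": -1, "translation": [0.035, -0.003, 0], "turn": 0}
    - {"hand": -1, "translation": [0.035, 0, 0], "turn": 0}
    - {"hand": -1, "translation": [0.035, 0, 0], "turn": 0}
    - {"hand": -1, "translation": [0.035, 0, 0], "turn": 0}
    - {"hand": -1, "translation": [0.03, 0, 0], "turn": 0}
    - {"hand": -1, "translation": [0.02, 0, 0], "turn": 0}
    - {"hand": -1, "translation": [0.014, 0, 0], "turn": 0}
    - {"hand": -1, "translation": [0.006, 0, 0], "turn": 0}

```text
time: 2.7
position: [0.5288, -0.1011, 0.0101]
orientation: [0.696, 0.115, 0.699, -0.116]
force: [-0.5, 0.3, -0.4]
finger_gap: 0.0868
```

Call:
jog_arm:
  series:
    - {"hand": 1, "translation": [0, 0, 0], "turn": 0}
    - {"hand": 1, "translation": [0, 0, 0], "turn": 0}
    - {"hand": 1, "translation": [0, 0, 0], "turn": 0}
    - {"hand": 1, "translation": [0, 0, 0], "turn": 0}
    - {"hand": 1, "translation": [0, 0, 0], "turn": 0}
    - {"hand": 1, "translation": [0, 0, 0], "turn": 0}

```text
time: 3.2
position: [0.5326, -0.0993, 0.0137]
orientation: [0.699, 0.115, 0.696, -0.114]
force: [-0.2, 2.5, 3.6]
finger_gap: 0.0556
```

Call:
jog_arm:
  series:
    - {"hand": 1, "translation": [-0.01, 0, 0], "turn": 0}
    - {"hand": 1, "translation": [-0.015, 0, 0], "turn": 0}
    - {"hand": 1, "translation": [-0.015, 0, 0], "turn": 0}
    - {"hand": 1, "translation": [0, 0, 0], "turn": 0}
    - {"hand": 1, "translation": [0, 0, 0], "turn": 0}
    - {"hand": 1, "translation": [0, 0, 0], "turn": 0}
    - {"hand": 1, "translation": [0, 0, 0], "turn": 0}
    - {"hand": 1, "translation": [0, 0, 0], "turn": 0}

```text
time: 3.87
position: [0.5303, -0.1, 0.0515]
orientation: [0.697, 0.115, 0.699, -0.115]
force: [0.7, -0.8, -5.3]
finger_gap: 0.0556
```

Call:
jog_arm:
  series:
    - {"hand": 1, "translation": [0, 0, 0], "turn": 0}
    - {"hand": 1, "translation": [0, 0, 0], "turn": 0}

```text
time: 4.03
position: [0.5309, -0.1, 0.052]
orientation: [0.697, 0.115, 0.698, -0.115]
force: [-0.0, -0.5, -4.0]
finger_gap: 0.0558
```

Call:
jog_arm:
  series:
    - {"hand": 1, "translation": [0, 0, 0], "turn": 0}
    - {"hand": 1, "translation": [0, 0, 0], "turn": 0}

```text
time: 4.2
position: [0.5311, -0.1, 0.0524]
orientation: [0.698, 0.115, 0.698, -0.115]
force: [-0.6, 0.2, -4.7]
finger_gap: 0.0556
```

The case weighs about 4.7 N, against a no-load reading within ±1 N, so this is the heavy one. Next I'll refine the nest pose, using depth so bracket parallax doesn't bias it.

```bash
python3 - <<'E'
from h import *
for n in('top','scene'):
    f=dict(np.load('/tmp/'+n+'.npz'));P=cloud(f)
    hsv=cv2.cvtColor(f['image'],cv2.COLOR_BGR2HSV)
    near=np.hypot(P[...,0]-.568,P[...,1]+.309)<.085
    for lab,lo,hi in(('plate',.003,.01),('brk',.015,.025),('all',.003,.026)):
        m=near&(P[...,2]>lo)&(P[...,2]<hi)&(hsv[...,1]<110)
        c,wh,a=cv2.minAreaRect(P[m][:,:2].astype(np.float32))
        print(n,lab,m.sum(),np.round(c,4),np.round(np.array(wh)*1000,1),round(a,1))
    if n=='top': y,x=np.nonzero(near); 
f=dict(np.load('/tmp/scene.npz'));a=f['image'][330:420,200:310];save('nest0',cv2.resize(a,None,fx=6,fy=6))
plan([.568,-.308,.12],11.7)
E
```

```text
top plate 1932 [ 0.5681 -0.3092] [117.1  91. ] 11.9
top brk 228 [ 0.5673 -0.3088] [110.1  83.7] 12.2
top all 2262 [ 0.5681 -0.3092] [117.1  91. ] 11.9
scene plate 2193 [ 0.5664 -0.3101] [121.3  91.9] 12.8
scene brk 300 [ 0.5673 -0.3089] [112.   84.8] 12.1
scene all 2680 [ 0.5664 -0.3101] [121.3  91.9] 12.8
t 4.2 pos [ 0.5311 -0.1     0.0524] F [-0.57  0.18 -4.73] gap 0.0556 tilt [-0. -0. -1.]
yaw of jaw 71.3 turn -30.4 alt 149.6 j6 [ 0.11  0.43 -0.41 -0.   -0.73 -2.01]
delta tool now [ -67.6 -185.2  101.6]  after turn [ -67.6 -211.2   -6.1] world [  36.9 -208.    67.6]
```

View pics/nest0.png

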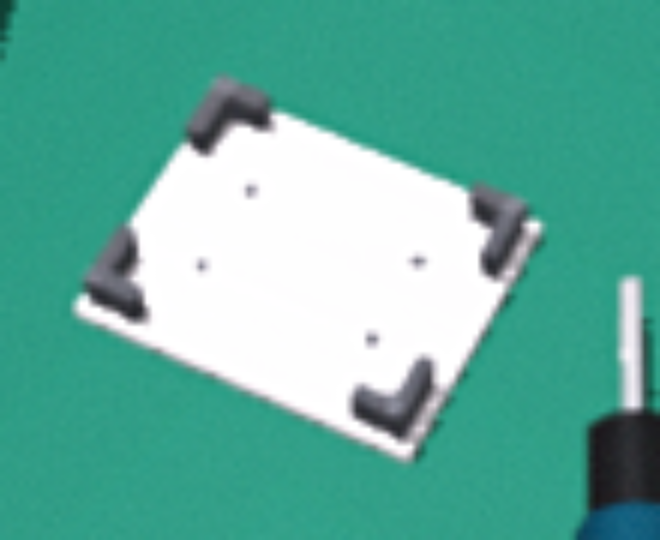

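The enlarged crop shows the empty nest and its four brackets. Both views put its centre at about (0.5675, -0.309), angled 12.1°.

Call:
jog_arm:
  series:
    - {"hand": 1, "translation": [-0.013, 0, 0], "turn": -6}
    - {"hand": 1, "translation": [-0.013, 0, 0], "turn": -6}
    - {"hand": 1, "translation": [-0.013, 0, 0], "turn": -6}
    - {"hand": 1, "translation": [-0.013, 0, 0], "turn": -6}
    - {"hand": 1, "translation": [-0.013, 0, 0], "turn": -6}
    - {"hand": 1, "translation": [0, 0, 0], "turn": 0}

```text
time: 4.7
position: [0.5331, -0.1, 0.1203]
orientation: [0.706, -0.071, 0.701, 0.07]
force: [0.7, -0.2, -3.7]
finger_gap: 0.0551
```

Call:
jog_arm:
  series:
    - {"hand": 1, "translation": [0, -0.02, -0.001], "turn": 0}
    - {"hand": 1, "translation": [0, -0.03, -0.001], "turn": 0}
    - {"hand": 1, "translation": [0, -0.03, -0.001], "turn": 0}
    - {"hand": 1, "translation": [0, -0.03, -0.001], "turn": 0}
    - {"hand": 1, "translation": [0, -0.03, -0.001], "turn": 0}
    - {"hand": 1, "translation": [0, -0.03, -0.001], "turn": 0}
    - {"hand": 1, "translation": [0, -0.025, 0], "turn": 0}
    - {"hand": 1, "translation": [0, -0.015, 0], "turn": 0}

```text
time: 5.37
position: [0.5662, -0.3095, 0.1159]
orientation: [0.703, -0.068, 0.704, 0.068]
force: [0.7, 0.4, -5.4]
finger_gap: 0.0557
```

Call:
jog_arm:
  series:
    - {"hand": 1, "translation": [0, 0, 0], "turn": 0}
    - {"hand": 1, "translation": [0, 0, 0], "turn": 0}
    - {"hand": 1, "translation": [0, 0, 0], "turn": 0}
    - {"hand": 1, "translation": [0, 0, 0], "turn": 0}

```text
time: 5.7
position: [0.5661, -0.3061, 0.117]
orientation: [0.703, -0.069, 0.704, 0.07]
force: [-0.4, 0.3, -5.0]
finger_gap: 0.0556
```

```bash
python3 - <<'E'
from h import *
plan([.5675,-.309,.12],12.1)
g=grab_frame('top');P=cloud(g);save('t2',g['image'])
s=grab_frame('scene');save('s2',s['image'])
E
```

```text
t 5.7 pos [ 0.5661 -0.3061  0.117 ] F [-0.41  0.26 -4.97] gap 0.0556 tilt [-0.001  0.001 -1.   ]
yaw of jaw 101.3 turn -0.8 alt 179.2 j6 [-0.24  0.5  -0.08 -0.   -0.99 -1.13]
delta tool now [-3.  -3.1  0.8]  after turn [-3.  -3.1  0.8] world [ 1.4 -2.9  3. ]
```

View pics/s2.png

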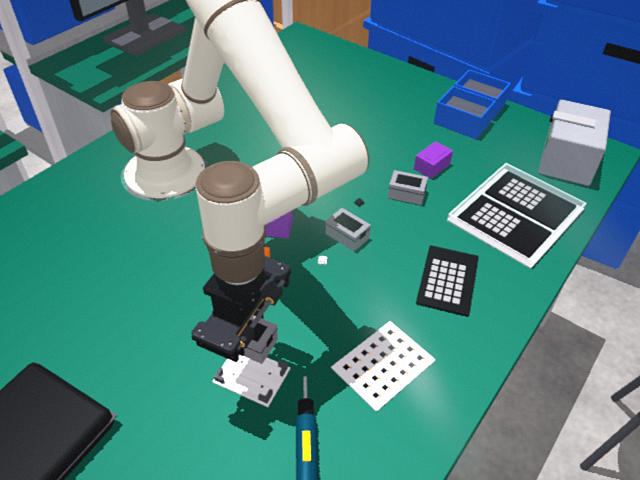

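The scene view shows the case held at (262,338), above the nest at (250,378). I'll correct the offset and come down to just above the brackets.

Call:
jog_arm:
  series:
    - {"hand": 1, "translation": [0.015, -0.003, 0.001], "turn": -1}
    - {"hand": 1, "translation": [0.02, 0, 0], "turn": 0}
    - {"hand": 1, "translation": [0.015, 0, 0], "turn": 0}
    - {"hand": 1, "translation": [0.01, 0, 0], "turn": 0}
    - {"hand": 1, "translation": [0.005, 0, 0], "turn": 0}
    - {"hand": 1, "translation": [0, 0, 0], "turn": 0}
    - {"hand": 1, "translation": [0, 0, 0], "turn": 0}
    - {"hand": 1, "translation": [0, 0, 0], "turn": 0}

```text
time: 6.47
position: [0.569, -0.31, 0.0538]
orientation: [0.704, -0.076, 0.702, 0.076]
force: [0.0, -0.0, -5.4]
finger_gap: 0.0559
```

```bash
python3 - <<'E'
from h import *
plan([.5675,-.309,.0185],12.1)
g,P=wrist_cloud();save('w3',g['image'])
s=grab_frame('scene');save('s3',cv2.resize(s['image'][270:430,180:340],None,fx=3.7,fy=3.7))
E
```

```text
t 6.4667 pos [ 0.569  -0.31    0.0538] F [ 0.02 -0.04 -5.39] gap 0.0559 tilt [ 0.002 -0.001 -1.   ]
yaw of jaw 102.3 turn 0.2 alt -179.8 j6 [-0.25  0.57 -0.13  0.   -0.86 -1.11]
delta tool now [35.3  1.4 -1.4]  after turn [35.3  1.4 -1.4] world [ -1.5   1.  -35.3]
```

View pics/w3.png

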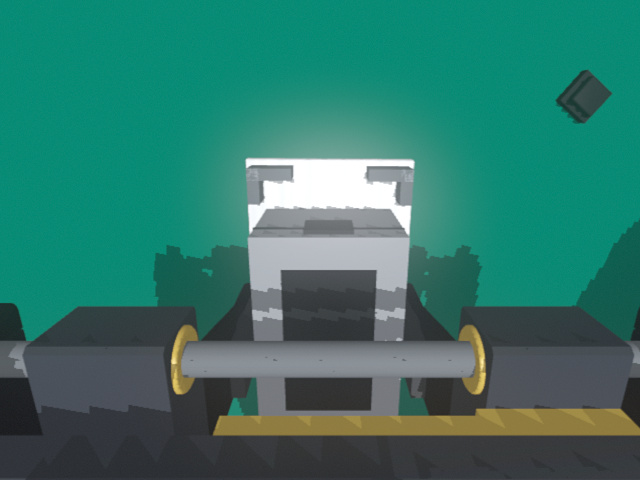

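View pics/s3.png

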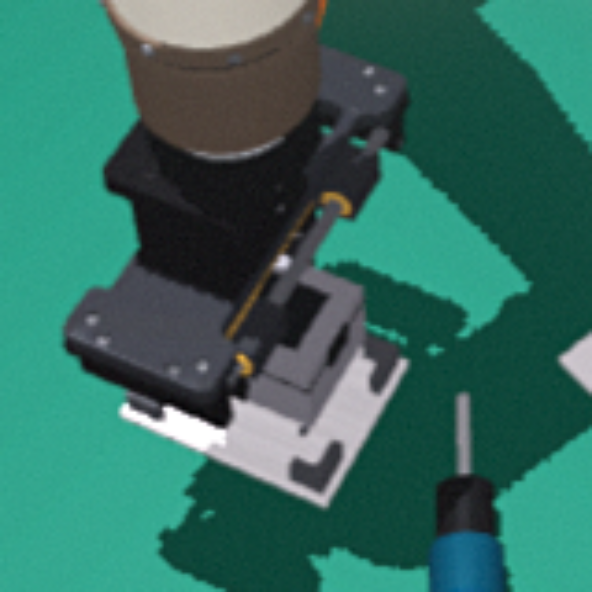

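The wrist view shows the case (columns 249–408) centred on the nest plate (columns 247–413), with the near brackets clear. Next I'll check pitch and the lengthwise position.

```bash
python3 - <<'E'
from h import *
g,P=wrist_cloud()
a=P[240:265,255:400].reshape(-1,3);a=np.vstack([a,P[385:405,270:390].reshape(-1,3)])
a=a[(a[:,2]>.06)&(a[:,2]<.11)];A=np.c_[a[:,:2],np.ones(len(a))];c,*_=np.linalg.lstsq(A,a[:,2],rcond=None)
print('slope',c[:2],'res',np.std(A@c-a[:,2]),'z mid',np.median(a[:,2]))
u=np.array([np.cos(np.radians(12.1)),np.sin(np.radians(12.1))]);v=np.array([-u[1],u[0]])
for rr in range(228,244,2): p=P[rr,330];print(rr,np.round(p,4),'along',round((p[:2]-[.5675,-.309])@u,4))
n=P[155:170,250:410].reshape(-1,3);n=n[(n[:,2]>.002)&(n[:,2]<.03)];q=(n[:,:2]-[.5675,-.309]);print('nest end',np.min(q@u),'lat',np.percentile(q@v,[0,1,99,100]))
e=P[240:260].reshape(-1,3);e=e[(e[:,2]>.075)&(e[:,2]<.095)];print('case lat',np.percentile((e[:,:2]-[.5675,-.309])@v,[1,99]))
E
```

```text
slope [ 0.0072572  -0.00162149] res 0.0006013103050732159 z mid 0.08458622712691437
228 [ 0.5262 -0.3189  0.0785] along -0.0424
230 [ 0.5266 -0.3188  0.0798] along -0.0421
232 [ 0.5269 -0.3187  0.081 ] along -0.0417
234 [ 0.5274 -0.3186  0.0818] along -0.0412
236 [ 0.5282 -0.3185  0.0817] along -0.0404
238 [ 0.528  -0.3185  0.0847] along -0.0406
240 [ 0.5289 -0.3183  0.0841] along -0.0397
242 [ 0.5298 -0.3181  0.0835] along -0.0388
nest end -0.06018692005315055 lat [-0.04254938 -0.04135934  0.03931239  0.04067426]
case lat [-0.02909863  0.02567485]
```

The case is level (slope below 0.01) and centred within 2 mm. Its underside is at 40.5 mm, so it has 34.5 mm to go down.

Call:
jog_arm:
  series:
    - {"hand": 1, "translation": [0.008, 0.001, -0.001], "turn": 0}
    - {"hand": 1, "translation": [0.008, 0, 0], "turn": 0}
    - {"hand": 1, "translation": [0.006, 0, 0], "turn": 0}
    - {"hand": 1, "translation": [0.005, 0, 0], "turn": 0}
    - {"hand": 1, "translation": [0.003, 0, 0], "turn": 0}
    - {"hand": 1, "translation": [0.002, 0, 0], "turn": 0}
    - {"hand": 1, "translation": [0, 0, 0], "turn": 0}
    - {"hand": 1, "translation": [0, 0, 0], "turn": 0}

```text
time: 7.28
position: [0.5672, -0.3092, 0.0206]
orientation: [0.703, -0.076, 0.703, 0.076]
force: [0.1, 0.0, -4.4]
finger_gap: 0.0556
```

Call:
jog_arm:
  series:
    - {"hand": 1, "translation": [0, 0, 0], "turn": 0}
    - {"hand": 1, "translation": [0, 0, 0], "turn": 0}
    - {"hand": 1, "translation": [0, 0, 0], "turn": 0}
    - {"hand": 1, "translation": [0, 0, 0], "turn": 0}

```text
time: 7.62
position: [0.567, -0.3091, 0.0207]
orientation: [0.703, -0.076, 0.703, 0.076]
force: [0.4, 0.5, -4.9]
finger_gap: 0.0555
```

Still carrying the full weight, so I'll go down in 1 mm steps until it unloads.

Call:
jog_arm:
  series:
    - {"hand": 1, "translation": [0.001, 0, 0], "turn": 0}
    - {"hand": 1, "translation": [0.0005, 0, 0], "turn": 0}
    - {"hand": 1, "translation": [0, 0, 0], "turn": 0}
    - {"hand": 1, "translation": [0, 0, 0], "turn": 0}
    - {"hand": 1, "translation": [0, 0, 0], "turn": 0}

```text
time: 8.03
position: [0.5671, -0.3091, 0.0198]
orientation: [0.703, -0.076, 0.703, 0.076]
force: [-2.4, 1.0, 2.9]
finger_gap: 0.0556
```

Call:
jog_arm:
  series:
    - {"hand": 1, "translation": [0.0005, 0, 0], "turn": 0}
    - {"hand": 1, "translation": [0.0005, 0, 0], "turn": 0}
    - {"hand": 1, "translation": [0, 0, 0], "turn": 0}
    - {"hand": 1, "translation": [0, 0, 0], "turn": 0}
    - {"hand": 1, "translation": [0, 0, 0], "turn": 0}

```text
time: 8.45
position: [0.5671, -0.3091, 0.0198]
orientation: [0.703, -0.076, 0.703, 0.076]
force: [-3.7, 1.6, 7.0]
finger_gap: 0.0557
```

Contact made: the load has shifted from -4.9 N to +7 N. Now release and retreat.

Call:
jog_arm:
  series:
    - {"hand": -1, "translation": [0, 0, 0], "turn": 0}
    - {"hand": -1, "translation": [0, 0, 0], "turn": 0}
    - {"hand": -1, "translation": [0, 0, 0], "turn": 0}
    - {"hand": -1, "translation": [0, 0, 0], "turn": 0}
    - {"hand": -1, "translation": [0, 0, 0], "turn": 0}
    - {"hand": -1, "translation": [0, 0, 0], "turn": 0}

```text
time: 8.95
position: [0.5669, -0.3091, 0.0178]
orientation: [0.703, -0.076, 0.703, 0.076]
force: [-0.4, -0.7, 0.4]
finger_gap: 0.0843
```

Call:
jog_arm:
  series:
    - {"hand": -1, "translation": [-0.01, 0, 0], "turn": 0}
    - {"hand": -1, "translation": [-0.02, 0, 0], "turn": 0}
    - {"hand": -1, "translation": [-0.03, 0, 0], "turn": 0}
    - {"hand": -1, "translation": [-0.035, 0, 0], "turn": 0}
    - {"hand": -1, "translation": [-0.035, 0, 0], "turn": 0}
    - {"hand": -1, "translation": [-0.035, 0, 0], "turn": 0}
    - {"hand": -1, "translation": [-0.03, 0, 0], "turn": 0}
    - {"hand": -1, "translation": [0, 0, 0], "turn": 0}

```text
time: 9.62
position: [0.5702, -0.3109, 0.2225]
orientation: [0.708, -0.079, 0.698, 0.073]
force: [0.5, -0.5, 0.7]
finger_gap: 0.0874
```

Call:
jog_arm:
  series:
    - {"hand": -1, "translation": [0, 0, 0], "turn": 0}
    - {"hand": -1, "translation": [0, 0, 0], "turn": 0}
    - {"hand": -1, "translation": [0, 0, 0], "turn": 0}
    - {"hand": -1, "translation": [0, 0, 0], "turn": 0}

```text
time: 9.95
position: [0.5661, -0.3088, 0.2114]
orientation: [0.702, -0.075, 0.704, 0.076]
force: [0.8, -0.3, -0.3]
finger_gap: 0.0867
```

```bash
python3 - <<'E'
from h import *
plan([.5675,-.309,.2],12.1)
g,P=wrist_cloud();save('w4',g['image'])
toprect(P,g,.05,(.5675,-.309))
m=(np.abs(P[...,2]-.05)<.006)&(np.hypot(P[...,0]-.5675,P[...,1]+.309)<.05);a=P[m]
A=np.c_[a[:,:2],np.ones(len(a))];print('slope',np.linalg.lstsq(A,a[:,2],rcond=None)[0])
f=grab_frame('scene');save('s4',f['image']);Q=cloud(f)
toprect(Q,f,.05,(.5675,-.309));toprect(Q,f,.044,(.5,.097));toprect(Q,f,.044,(.5327,.3028))
E
```

```text
t 9.95 pos [ 0.5661 -0.3088  0.2114] F [ 0.82 -0.31 -0.3 ] gap 0.0867 tilt [-0.003  0.001 -1.   ]
yaw of jaw 102.3 turn 0.2 alt -179.8 j6 [-0.25  0.43  0.05 -0.   -1.19 -1.11]
delta tool now [11.4 -0.5  1.3]  after turn [11.4 -0.5  1.3] world [  1.4  -0.2 -11.4]
rect [ 0.567  -0.3098] [86.3 56.2] long 12.2 z 0.0507 6657
slope [0.00596267 0.00120607 0.04764913]
rect [ 0.569  -0.3083] [87.2 59.7] long 12.2 z 0.0508 1358
rect [0.502  0.0966] [61.8 90.2] long 174.7 z 0.045 747
rect [0.5334 0.3038] [85.6 65.6] long 21.4 z 0.0452 608
```

View pics/w4.png

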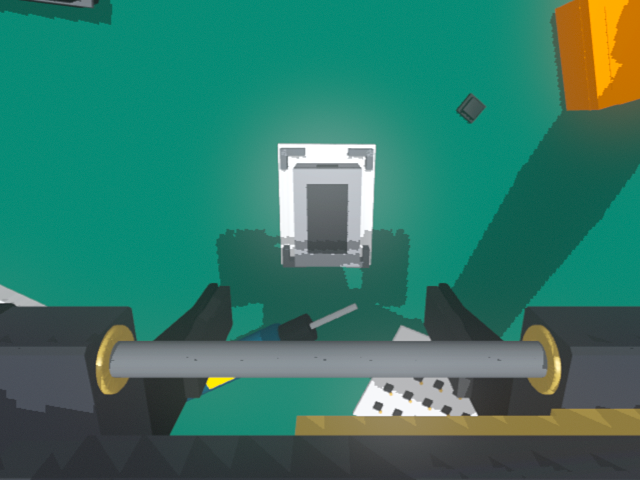

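View pics/s4.png

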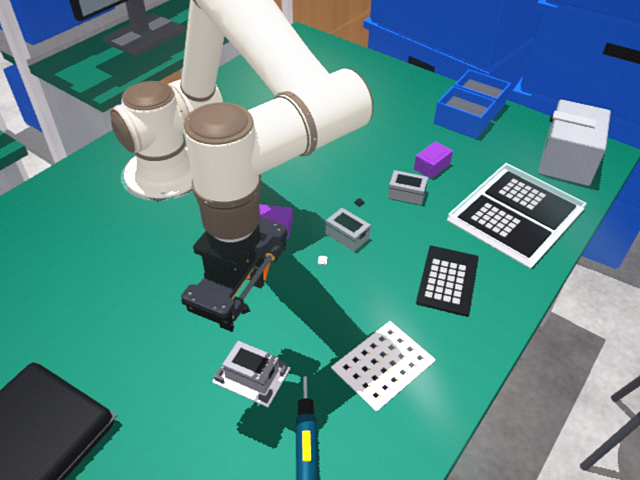

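The wrist view shows the case at (327,215) flat inside the four brackets. The scene view shows it seated at (252,368), with the other two cases still at (348,228) and (407,187) and the gripper clear. I'm handing in.

```bash
python3 - <<'E'
from h import *
print(workorder.hand_in())
E
```

```text
the job is handed in; nothing more can be done
None
```

The heavy case is in the nest and the job is handed in at about 10 s of the 67 s allowed; the hand-in gave no verdict.

**What I did:** I lifted the case nearest the nest first. It weighed about 4.7 N (about 0.5 kg), so it was the heavy one and I left the other two untouched. I lowered it into the nest until the plate took the load, then released it and backed the gripper off.

**Last checks:**
- **Position:** the wrist camera puts the case centre at (0.567, -0.310), within about 1 mm of the measured nest centre (0.5675, -0.309). Its long axis is at 12.2°, against the nest's 12.1°.
- **Seating:** the top face is at 50.7 mm (50 mm expected) and its slope is below 0.01, so the case is flat on the plate.
- **Other cases:** both still stand where they started.
- **Gripper:** it is open, about 20 cm above the bench and touching nothing, with a force reading under 1 N.

**Disagreements:** the scene camera placed the case centre about 2 mm from the wrist camera's reading, which matches the stated calibration. It also drew the light cases up to 9 mm too wide, though their centres agreed within about 2 mm.

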